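# Find the balance point of a potter's paddle

## Robot

A 7-joint arm with a two-finger parallel gripper is mounted at the origin on the work surface. World frame = base frame: x ahead of the robot, y to its left, z up, the work surface at z = 0. Lengths are in mm, angles in rad, forces in N, time in s.
With the tool pointing down it reaches from about 425 to 925 mm from the base axis. Payload 6.8 kg.
Tool frame: the origin (TCP) lies at the very end of the fingers, on their centre line; the grasp point (between the pads) lies 19 mm behind it; z points along the fingers, y is the line along which they close (so a half turn about z gives the same grasp; the last joint's range is limited). The gripper opens to 85 mm and grips with 20 to 120 N. Pads are 22 mm wide; open, the fingers measure 114 mm over their backs; the gripper's body (76 mm by 85 mm) begins 54 mm behind the grasp point. The pads swing forward as they close: fully open they stand 13 mm farther back than shut.
Start: joints at [1.124, 0.477, 0.022, 1.555, -0.011, 1.109, -0.083], TCP at [224.349, -636.643, 231.308] pointing down, gripper open.
Joint ranges: [-2.96, 2.96], [-0.34, 2.1], [-1.41, 1.46], [0.24, 2.44], [-1.37, 4.51], [0.17, 1.92], [-2.96, 2.96]. Speed limits (rad/s): [2.39, 2.39, 3.14, 3.14, 3.14, 3.14, 3.14].

## Interface

Orientations are given as a unit quaternion [x, y, z, w].
In Python, from cell import arm gives the robot as it stands.
- The arm moves only by the tool step_arm, never from a script. Its arguments are lists of equal length, an entry for each row: "slide": the shift along the tool's x, y, z in mm, a list of three; "angular": the turn, a rotation vector about the tool's x, y, z in rad, a list of three. A call has 1 to 20 rows; each row is the pose to reach, as a shift and turn from the pose commanded when the call began, along the tool's axes at that moment; what a row does not reach only later rows make up. A row lasts 1/8 s, in which the tool goes at most 62.5 mm and 10.7 degrees, less where a joint would pass 70% of its speed; a pose out of reach is approached as far as the arm can. A call with a gripper value outside its range is refused whole. "jaw" is the opening, from 0 (shut) to 1 (fully open), set as the call begins (left out, the last holds). The fingers move at their own pace and stop on an object; "newtons" is the grip in N (left out, the last holds). Time passes only in rows, so rows that repeat a pose let the fingers close. It gives the time, the measured TCP pose, the force, the opening and the grip force at its end, in the units of the state.
- arm.state(): the state, without advancing time (a new reading comes with each control period).
- arm.camera(name): name is "side" or "top" or "wrist"; returns (picture, depth): 480x640x3 uint8, blue, green, red; 480x640 float32, mm along the optical axis (not along the pixel's ray), 0 where there is no reading.
- arm.calibration(name): a dict with "fov_y" (degrees; the focal length in pixels is half the picture's height over the tangent of half this angle, whatever the lens; pixels are square), "cx", "cy" (the principal point, pixels), "k1" (the pictures are not rectified: a ray, as slopes to the right and down, at radius r is drawn at 1 + k1 r^2 times it, then the intrinsics apply), "extrinsics" (4x4, takes a point from world to camera coordinates). Camera axes: x right, y up, looking along -z (the intrinsics and any distortion apply to the point x, -y, -z); pixel columns grow to the right and rows downward; lengths in mm; the calibration is good to about 2 mm. A picture is of the moment at which its call begins: read the wrist's pose just before it. calibration takes no time and is no camera call; for the wrist camera it gives the pose at the moment of the call.
- arm.close_job(): hands the job in; it is judged then, once.
Trained networks look in the newest picture that a camera, given by its name, has taken for a name from the list of things; names that differ only in an ending like _2 or _b are one class to them, and where a whole thing is asked for, a point or a joint stands for the part that bears it (a point fixed in the world has none). Each returns a list of dicts, best first, with "score" (0 to 1); they miss things now and then, are a little off and sometimes report something else, mostly with a low value. They report only what shows in the picture. A call takes as long as a camera call. They do not tell look-alikes from the thing itself.
- arm.find_in(camera, query): "point" ([x, y, z] in mm, in world coordinates, good to about 4 mm: the middle of the surface that is visible of it).
- arm.landmark_of(camera, query): "point" ([x, y, z] in mm, in world coordinates, good to about 4 mm: a listed point, or the origin of a listed thing).
The state is a dict: "time_s": time; "qpos": joint angles; "qvel": joint speeds; "tau": joint torques, N m; "eef_pos": TCP position; "tool_rot": TCP orientation; "force": force on the tool from outside, world axes, zero at the start; "ft_torque": the same for the moment, N m; "opening": opening from 0.0 (shut) to 1.0 (fully open); "grip_force": force on a finger pad.
Only numpy, scipy, OpenCV 4.12 (cv2) and the standard library are available. Lean on these libraries where they do the work, as an engineer would, in place of code of your own. Each camera call takes 0.05 s, during which the arm holds its last target. There are 200 camera calls.

## Task

Find the point where the wooden paddle balances, so that a hanging cord can be tied there. Lay it flat and lengthways across the clay trestle, first with its middle on the trestle's edge; keep hold of it and, with its weight bearing on the edge, slide it handle first until it balances, then let go so that it lies level on the edge by itself, both ends in the air and not rocking. Be gentle, for the clay edge chips if pressed hard, and leave the bowl, the jar and the tapered clay piece where they stand.

Things in the scene. Friction and masses are not known exactly. Their poses are not given: they have to be found in the camera images.
- paddle: Loose pale wooden paddle, 340 mm long, 26 mm thick throughout, flat underside, 0.37 to 0.48 kg. Origin: middle of length and width, on the underside. x runs lengthways from handle to blade, z up. Handle: 36 mm wide, x = -170 to +60 mm. Blade: 64 mm wide, x = +60 to +170 mm. Uneven inside: its centre of mass lies at x = +20 to +95 mm on the centre line and cannot be seen.
- trestle: Fixed terracotta trestle, 50 mm high. Flat edge on top, 12 mm wide (along its x) and 34 mm long (along its y); below, the sides slope out to at most 50 mm along x, onto a foot 120 x 90 x 14 mm. Origin at the centre of the foot's underside, on the counter. The paddle is to lie along the trestle's x axis, either way round.
- edge (a point): Centre of the trestle's flat top edge, 50 mm above the counter. Axes as the trestle's.
- bowl: Bystander: loose terracotta bowl, 90 mm across, 40 mm high; origin at the centre of its underside.
- jar: Bystander: loose terracotta jar, 84 mm across, 90 mm high; origin at the centre of its underside.
- taper: Bystander: loose upright tapered clay piece with a gilt tip, 60 mm across at the foot, 130 mm high; origin at the centre of its underside.
Mind the look-alikes: they are no part of the job. What is shaped like the trestle but purple or turquoise is not meant.

How it is judged:
By the outcome, as a careful person would: the job done as asked, in the order asked, and still so for the second after the job is handed in, with the robot touching nothing.
It also fails if it takes over 61 s, if anything falls off the work surface, if the arm or the gripper's body presses on something with over 40 N, if the wrist force passes 120 N, or if a joint passes its speed limit or range.

## Working session

There is one attempt and no reset: what is moved stays moved. The work goes in short steps, Python scripts to look and compute and a tool call to move; the robot and the scene stay as the last step left them, time stands still between calls to the robot, and variables do not carry over. Pictures are saved under pics/ and viewed, at most 10 in all, crops included, and the job is handed in when it is done.

Besides the shell and the picture viewer there is one more tool, called as name(argument=value, ...) on one line, values as JSON. step_arm: Moves the arm, as the interface text tells. Its arguments: {"type":"object","properties":{"slide":{"type":"array"},"angular":{"type":"array"},"jaw":{"type":"number"},"newtons":{"type":"number"}},"required":["slide","angular"]}

```bash
mkdir -p pics; cat > h.py <<'E'
import numpy as np, cv2
from cell import arm
from scipy.spatial.transform import Rotation as R
def cloud(name):
    c=arm.calibration(name); im,d=arm.camera(name)
    f=240/np.tan(np.radians(c["fov_y"])/2)
    K=np.array([[f,0,c["cx"]],[0,f,c["cy"]],[0,0,1]])
    v,u=np.mgrid[:480,:640]
    p=cv2.undistortPoints(np.stack([u,v],-1).reshape(-1,1,2).astype(float),K,np.array([c["k1"],0,0,0.])).reshape(480,640,2)
    E=np.array(c["extrinsics"])
    P=np.stack([p[...,0]*d,-p[...,1]*d,-d],-1)
    W=(P-E[:3,3])@E[:3,:3]
    W[d==0]=np.nan
    return im,W
E
python3 - <<'E'
from h import *
for n in ("top","side"):
    im,W=cloud(n); cv2.imwrite(f"pics/{n}0.png",im); np.save(f"/tmp/{n}.npy",W)
    for q in ("paddle","trestle","edge","bowl","jar","taper"):
        print(n,q,[(np.round(r["point"]).tolist(),round(r["score"],2)) for r in arm.landmark_of(n,q)][:4])
s=arm.state(); print(s["time_s"],s["eef_pos"],s["tool_rot"],s["force"])
E
```

```text
top paddle [([603.0, -207.0, -1.0], 0.61)]
top trestle [([560.0, 204.0, -0.0], 0.88), ([512.0, 22.0, -3.0], 0.66), ([445.0, 376.0, 1.0], 0.56)]
top edge [([508.0, 22.0, 52.0], 0.83), ([449.0, 377.0, 50.0], 0.77)]
top bowl [([706.0, 4.0, 1.0], 0.68)]
top jar [([612.0, 421.0, 3.0], 0.75), ([707.0, 4.0, -2.0], 0.69)]
top taper [([520.0, -422.0, -1.0], 0.66)]
side paddle [([602.0, -206.0, 2.0], 0.86), ([554.0, 210.0, 51.0], 0.5)]
side trestle [([445.0, 371.0, -3.0], 0.81), ([516.0, 28.0, 3.0], 0.78), ([556.0, 209.0, -1.0], 0.73)]
side edge [([445.0, 375.0, 51.0], 0.91), ([556.0, 211.0, 51.0], 0.84), ([515.0, 21.0, 54.0], 0.73)]
side bowl []
side jar [([615.0, 416.0, 0.0], 0.71)]
side taper [([519.0, -426.0, 0.0], 0.92)]
0.7 [ 224.33466398 -636.64431368  231.32695274] [9.85687004e-01 1.68585674e-01 3.40677491e-06 1.63098569e-05] [-0.61242894 -0.0472043   0.0099862 ]
```

View pics/top0.png

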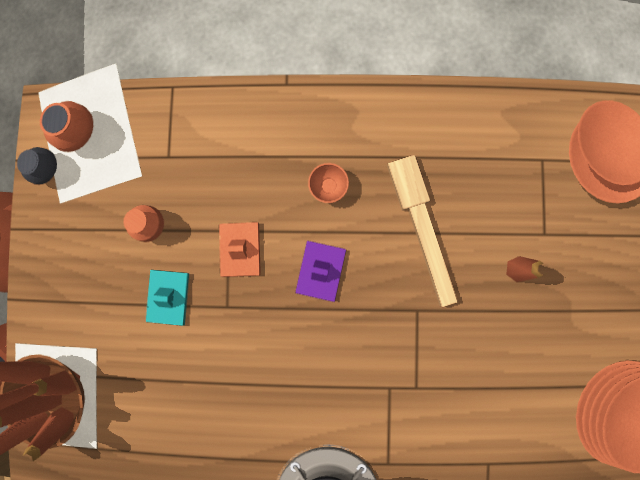

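View pics/side0.png

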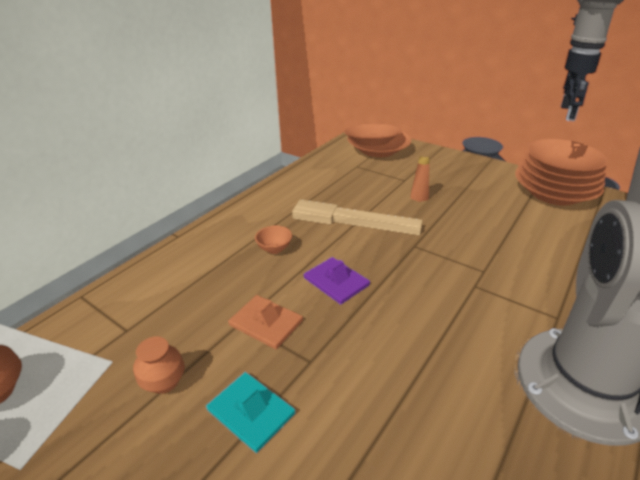

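The terracotta trestle is at top pixel (240,249), between the purple (322,271) and turquoise (167,298) look-alikes. The paddle runs from its handle end at (449,303) to its blade at (403,160). Next I measure the exact poses.

step_arm(slide=[[50, -26, 0], [100, -52, 0], [150, -78, 0], [200, -104, 0], [250, -130, 0], [300, -156, 0], [350, -182, 0], [400, -208, 0], [450, -234, 0], [500, -260, 0], [537, -279, 30], [537, -279, 70], [537, -279, 70]], angular=[[0, 0, 0.014], [0, 0, 0.014], [0, 0, 0.014], [0, 0, 0.014], [0, 0, 0.014], [0, 0, 0.014], [0, 0, 0.014], [0, 0, 0.014], [0, 0, 0.014], [0, 0, 0.014], [0, 0, 0.014], [0, 0, 0.014], [0, 0, 0.014]], jaw=1)

```text
time_s: 2.33
eef_pos: [635.8, -194.3, 158.0]
tool_rot: [0.987, 0.162, -0.003, -0.001]
force: [0.2, -0.7, 0.0]
opening: 1.002
grip_force: 0.0
```

```bash
python3 - <<'E'
from h import *
s=arm.state(); T=np.array(s["eef_pos"]); Rt=R.from_quat(s["tool_rot"]).as_matrix()
im,W=cloud("wrist"); cv2.imwrite("pics/w1.png",im)
X,Y,Z=W[...,0],W[...,1],W[...,2]
L=(W-T)@Rt
m=(Z>15)&(Z<40)&(abs(L[...,1])<60)
for a in range(-100,160,15):
    q=m&(abs(L[...,0]-a)<4)
    if q.sum()>30: print(a,q.sum(),np.percentile(L[q][:,1],[2,98]).round(1),np.median(Z[q]).round(1))
print(s["time_s"],T,Rt[0],s["force"],s["ft_torque"])
E
```

```text
-100 480 [-15.7  18.2] 26.9
-85 485 [-16.2  18.2] 27.0
-70 505 [-15.4  18.5] 26.9
-55 513 [-15.6  18.7] 27.0
-40 543 [-15.   18.7] 27.0
-25 576 [-15.5  18.4] 27.0
-10 601 [-15.3  18.8] 27.1
5 603 [-15.1  19.1] 27.0
20 646 [-14.9  19. ] 27.0
35 1244 [-28.3  32.4] 27.1
50 1185 [-28.4  32.6] 27.1
65 1298 [-28.1  32.7] 27.1
80 1326 [-27.7  33.2] 27.0
95 1466 [-27.9  33.4] 27.0
110 1515 [-27.6  33.3] 27.2
125 1630 [-27.6  33.5] 27.1
140 37 [-25.8  -5.4] 24.1
2.325 [ 635.80328848 -194.25246405  157.96604435] [ 0.9474122   0.31994155 -0.0068938 ] [ 0.17622984 -0.72337058  0.04593436] [-0.08172349 -0.00033191 -0.01289167]
```

View pics/w1.png

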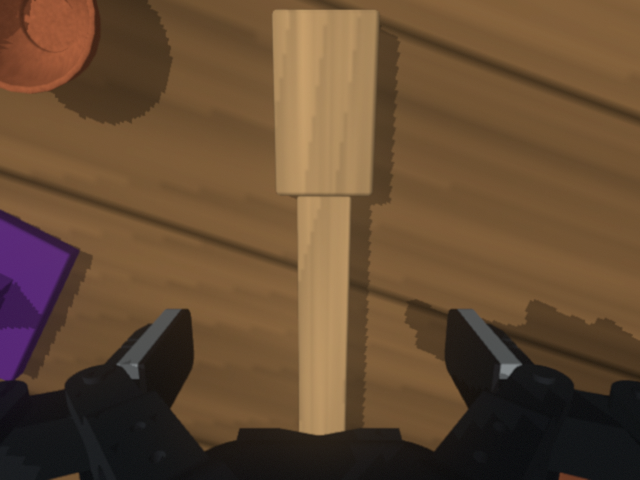

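The paddle lies centred between the open fingers, with the blade step at pixel (323,195). The grip spot is about paddle x=+32. Descending.

step_arm(slide=[[0, 2, 40], [0, 2, 80], [0, 2, 115], [0, 2, 135], [0, 2, 143], [0, 2, 143], [0, 2, 143]], angular=[[0, 0, 0.007], [0, 0, 0.007], [0, 0, 0.007], [0, 0, 0.007], [0, 0, 0.007], [0, 0, 0.007], [0, 0, 0.007]])

```text
time_s: 3.25
eef_pos: [639.9, -197.2, 19.9]
tool_rot: [0.987, 0.158, 0.001, 0.0]
force: [-0.2, 0.7, 0.4]
opening: 0.998
grip_force: 0.0
```

```bash
python3 - <<'E'
from h import *
s=arm.state(); print(s["eef_pos"],R.from_quat(s["tool_rot"]).as_matrix().round(4),s["force"],s["ft_torque"])
E
```

```text
[ 639.85082308 -197.2196689    19.85592803] [[ 9.500e-01  3.123e-01  2.400e-03]
 [ 3.123e-01 -9.500e-01 -6.000e-04]
 [ 2.100e-03  1.300e-03 -1.000e+00]] [-0.16961429  0.68767087  0.44613839] [ 0.06065743  0.06443131 -0.08104425]
```

step_arm(slide=[[0, 0, 8], [0, 0, 14], [0, 0, 14], [0, 0, 14]], angular=[[0, 0, 0], [0, 0, 0], [0, 0, 0], [0, 0, 0]])

```text
time_s: 3.75
eef_pos: [638.7, -196.9, 4.2]
tool_rot: [0.987, 0.158, -0.0, -0.0]
force: [-0.2, -0.3, 0.4]
opening: 0.995
grip_force: 0.0
```

step_arm(slide=[[0, 0, 0], [0, 0, 0], [0, 0, 0], [0, 0, 0], [0, 0, 0], [0, 0, 0]], angular=[[0, 0, 0], [0, 0, 0], [0, 0, 0], [0, 0, 0], [0, 0, 0], [0, 0, 0]], jaw=0, newtons=80)

```text
time_s: 4.5
eef_pos: [639.1, -196.9, 4.8]
tool_rot: [0.987, 0.158, 0.0, 0.0]
force: [-0.6, 0.4, 5.1]
opening: 0.406
grip_force: 82.7
```

```bash
python3 - <<'E'
from h import *
s=arm.state(); print(s["time_s"],s["eef_pos"],s["force"],s["ft_torque"],s["grip_force"],s["opening"])
E
```

```text
4.5 [ 639.10260921 -196.93209331    4.80395304] [-0.59168199  0.43378083  5.10629464] [0.13474055 0.23636883 0.01648304] 82.7327299118042 0.4055880902158088
```

step_arm(slide=[[0, 0, -15], [0, 0, -45], [0, 0, -80], [0, 0, -100], [0, 0, -100], [0, 0, -100], [0, 0, -100], [0, 0, -100]], angular=[[0, 0, 0], [0, 0, 0], [0, 0, 0], [0, 0, 0], [0, 0, 0], [0, 0, 0], [0, 0, 0], [0, 0, 0]])

```text
time_s: 5.5
eef_pos: [638.1, -196.8, 103.2]
tool_rot: [0.987, 0.158, -0.001, -0.0]
force: [-0.6, -0.2, -5.2]
opening: 0.402
grip_force: 81.7
```

```bash
cat >> h.py <<'E'
def sense(n=6):
    F=[];M=[]
    for i in range(n):
        arm.camera("wrist"); s=arm.state(); Rt=R.from_quat(s["tool_rot"]).as_matrix()
        F.append(s["force"]); M.append(Rt.T@np.array(s["ft_torque"]))
    F=np.array(F);M=np.array(M)
    print("t",round(s["time_s"],2),"pos",np.round(s["eef_pos"],1),"F",F.mean(0).round(2),F.std(0).round(2),"Mtool",M.mean(0).round(3),M.std(0).round(3),"grip",round(s["grip_force"],1))
    print("rotvec tool axes",Rt.round(4).tolist())
    return s
E
python3 - <<'E'
from h import *
sense(10)
im,W=cloud("wrist")
s=arm.state(); T=np.array(s["eef_pos"]); Rt=R.from_quat(s["tool_rot"]).as_matrix(); L=(W-T)@Rt
m=(abs(L[...,1])<14)&(L[...,2]>-45)&(L[...,2]<20)&(abs(L[...,0]-60)<75)&(L[...,0]>20)
p=np.polyfit(L[m][:,0],L[m][:,2],1); print("pitch slope, z@0",p,m.sum())
E
```

```text
t 6.0 pos [ 638.8 -196.9  104.4] F [-0.44 -0.17 -4.22] [0.54 0.54 0.45] Mtool [ 0.007 -0.004  0.006] [0.037 0.034 0.023] grip 81.7
rotvec tool axes [[0.9499, 0.3124, 0.0001], [0.3124, -0.9499, -0.0], [0.0001, 0.0001, -1.0]]
pitch slope, z@0 [-3.01059344e-03 -2.20319241e+01] 28583
```

step_arm(slide=[[8, -40, 0], [16, -80, 0], [24, -120, 0], [32, -160, 0], [41, -201, 0], [49, -241, 0], [57, -281, 0], [65, -321, 0], [74, -361, 0], [82, -402, 0], [82, -402, 20], [82, -402, 35], [82, -402, 35], [82, -402, 35]], angular=[[0, 0, 0.026], [0, 0, 0.052], [0, 0, 0.078], [0, 0, 0.104], [0, 0, 0.13], [0, 0, 0.156], [0, 0, 0.182], [0, 0, 0.208], [0, 0, 0.234], [0, 0, 0.26], [0, 0, 0.26], [0, 0, 0.26], [0, 0, 0.26], [0, 0, 0.26]])

```text
time_s: 7.8
eef_pos: [591.6, 209.3, 69.5]
tool_rot: [1.0, 0.028, 0.0, 0.0]
force: [-0.2, -0.1, -4.1]
opening: 0.403
grip_force: 81.6
```

```bash
python3 - <<'E'
from h import *
s=sense(8); T=np.array(s["eef_pos"]); Rt=R.from_quat(s["tool_rot"]).as_matrix()
im,W=cloud("top"); cv2.imwrite("pics/top2.png",im[150:330,120:440].repeat(2,0).repeat(2,1))
L=(W-T)@Rt
m=(abs(L[...,1])<50)&(W[...,2]>75)&(W[...,2]<105)&(abs(L[...,0])<230)
m2=(W[...,2]>9)&(W[...,2]<19)&(abs(W[...,0]-560)<70)&(abs(W[...,1]-208)<55)
print(cv2.minAreaRect(W[m2][:,:2].astype(np.float32)), np.median(W[m][:,2]))
for a in range(-210,160,20):
    q=m&(abs(L[...,0]-a)<5)
    if q.sum()>8: print(a,q.sum(),np.percentile(L[q][:,1],[3,97]).round(1),np.median(L[q][:,2]).round(1))
print(L[m][:,0].min(),L[m][:,0].max())
E
```

```text
t 8.2 pos [591.2 210.5  69.6] F [ 0.11 -0.02 -4.64] [0.3  0.7  0.25] Mtool [-0.013 -0.01   0.02 ] [0.014 0.025 0.035] grip 81.6
rotvec tool axes [[0.9983, 0.0577, 0.0004], [0.0577, -0.9983, 0.0001], [0.0004, -0.0001, -1.0]]
((560.0964965820312, 208.2471923828125), (117.60009765625, 92.1391372680664), 2.2352724075317383) 91.97287457289468
-190 37 [ 5.1 17.3] -22.0
-170 49 [ 1.5 17.4] -21.9
-150 59 [-3.9 17.8] -21.7
-130 70 [-7.7 17.6] -22.6
-110 81 [-11.5  17.7] -22.5
-90 87 [-15.8  17.7] -22.6
-70 92 [-17.2  17.4] -22.4
-50 90 [-17.7  17.6] -22.9
-30 90 [-17.2  17.9] -22.5
-10 17 [ 2.7 27.9] -20.6
30 58 [ 7.8 31.2] -21.8
50 100 [-11.4  31.5] -22.3
70 145 [-28.9  31.3] -22.4
90 140 [-27.9  30.9] -22.5
110 144 [-29.2  30.7] -22.6
130 133 [-29.8  30.6] -22.2
-205.24669481028897 134.9112877039484
```

View pics/top2.png

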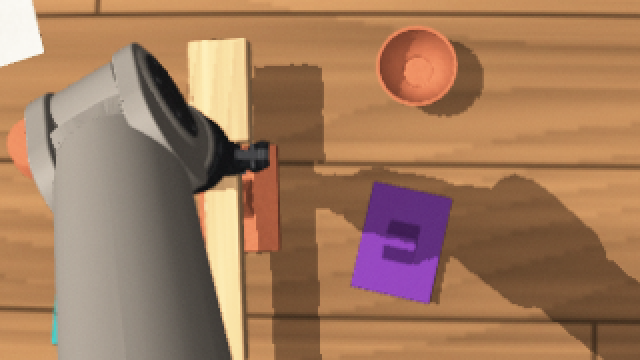

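The paddle hangs level over the terracotta trestle (crop ~(262,195)), and its ends are at tool x −205 and +135. So I hold it at paddle x≈+35, and its middle is about 3.5 mm short of the edge. I correct that and lower it.

step_arm(slide=[[3.5, 0, 5], [3.5, 0, 10], [3.5, 0, 13], [3.5, 0, 13], [3.5, 0, 14], [3.5, 0, 14], [3.5, 0, 14.5], [3.5, 0, 14.5]], angular=[[0, 0, 0], [0, 0, 0], [0, 0, 0], [0, 0, 0], [0, 0, 0], [0, 0, 0], [0, 0, 0], [0, 0, 0]])

```text
time_s: 9.25
eef_pos: [594.6, 210.7, 54.9]
tool_rot: [1.0, 0.029, 0.0, 0.0]
force: [-0.0, 0.8, -4.7]
opening: 0.399
grip_force: 81.7
```

```bash
python3 -c "
from h import *
sense(6)"
```

```text
t 9.55 pos [594.5 210.8  54.8] F [ 0.34  0.52 -4.66] [0.29 0.27 0.62] Mtool [-0.014  0.005  0.004] [0.025 0.036 0.038] grip 81.7
rotvec tool axes [[0.9983, 0.0577, 0.0], [0.0577, -0.9983, -0.0], [0.0, 0.0, -1.0]]
```

Not touching yet. I lower it in half-millimetre steps.

step_arm(slide=[[0, 0, 0.5], [0, 0, 0.5], [0, 0, 1], [0, 0, 1]], angular=[[0, 0, 0], [0, 0, 0], [0, 0, 0], [0, 0, 0]])

```text
time_s: 10.05
eef_pos: [594.7, 210.8, 54.5]
tool_rot: [1.0, 0.029, 0.0, 0.0]
force: [-2.0, -1.5, 5.8]
opening: 0.404
grip_force: 82.9
```

```bash
python3 -c "
from h import *
sense(4)"
```

```text
t 10.25 pos [594.7 210.8  54.5] F [-2.27 -1.64  5.35] [0.18 0.38 0.44] Mtool [-0.264 -0.93  -0.052] [0.023 0.018 0.017] grip 82.9
rotvec tool axes [[0.9983, 0.0576, 0.0003], [0.0576, -0.9983, 0.0], [0.0004, 0.0, -1.0]]
```

step_arm(slide=[[0, 0, -0.5], [0, 0, -0.5], [0, 0, -0.5]], angular=[[0, 0, 0], [0, 0, 0], [0, 0, 0]])

```text
time_s: 10.62
eef_pos: [594.7, 210.8, 54.5]
tool_rot: [1.0, 0.029, 0.0, -0.0]
force: [-1.6, -1.2, 4.7]
opening: 0.399
grip_force: 82.7
```

```bash
python3 -c "
from h import *
sense(4)"
```

```text
t 10.82 pos [594.7 210.8  54.5] F [-2.18 -1.09  5.07] [0.15 0.27 0.61] Mtool [-0.225 -0.825 -0.005] [0.014 0.022 0.022] grip 82.7
rotvec tool axes [[0.9983, 0.0577, 0.0003], [0.0577, -0.9983, 0.0001], [0.0003, -0.0, -1.0]]
```

step_arm(slide=[[0, 0, -0.5], [0, 0, -0.5], [0, 0, -0.5]], angular=[[0, 0, 0], [0, 0, 0], [0, 0, 0]])

```text
time_s: 11.2
eef_pos: [594.6, 210.8, 54.7]
tool_rot: [1.0, 0.029, 0.0, -0.0]
force: [-0.7, -0.3, 0.8]
opening: 0.397
grip_force: 82.5
```

```bash
python3 -c "
from h import *
sense(4)"
```

```text
t 11.4 pos [594.6 210.8  54.7] F [-0.21 -0.47  0.77] [0.31 0.38 0.29] Mtool [-0.125 -0.301 -0.018] [0.025 0.026 0.018] grip 82.5
rotvec tool axes [[0.9983, 0.0577, 0.0001], [0.0577, -0.9983, 0.0], [0.0001, -0.0, -1.0]]
```

step_arm(slide=[[-2, 0, 0], [-5, 0, 0], [-8, 0, 0], [-11, 0, 0], [-14, 0, 0], [-17, 0, 0], [-20, 0, 0], [-23, 0, 0], [-25, 0, 0], [-25, 0, 0]], angular=[[0, 0, 0], [0, 0, 0], [0, 0, 0], [0, 0, 0], [0, 0, 0], [0, 0, 0], [0, 0, 0], [0, 0, 0], [0, 0, 0], [0, 0, 0]])

```text
time_s: 12.65
eef_pos: [569.1, 209.3, 54.8]
tool_rot: [1.0, 0.029, -0.0, 0.0]
force: [0.3, 0.8, -0.6]
opening: 0.402
grip_force: 82.1
```

```bash
python3 -c "
from h import *
sense(4)"
```

```text
t 12.85 pos [569.1 209.3  54.8] F [-0.63 -0.12 -0.02] [0.18 0.23 0.37] Mtool [ 0.013 -0.199 -0.001] [0.022 0.077 0.003] grip 82.1
rotvec tool axes [[0.9983, 0.0579, -0.0009], [0.0579, -0.9983, -0.0003], [-0.0009, 0.0002, -1.0]]
```

step_arm(slide=[[-2, 0, 0], [-5, 0, 0], [-8, 0, 0], [-10, 0, 0], [-10, 0, 0], [-10, 0, 0]], angular=[[0, 0, 0], [0, 0, 0], [0, 0, 0], [0, 0, 0], [0, 0, 0], [0, 0, 0]])

```text
time_s: 13.6
eef_pos: [559.2, 208.7, 54.8]
tool_rot: [1.0, 0.029, -0.0, 0.0]
force: [-0.5, -0.6, -1.1]
opening: 0.401
grip_force: 82.1
```

```bash
cat >> h.py <<'E'
def look():
    s=arm.state(); T=np.array(s["eef_pos"]); Rt=R.from_quat(s["tool_rot"]).as_matrix()
    for n in ("top","side"):
        im,W=cloud(n); L=(W-T)@Rt
        m=(abs(L[...,1])<36)&(abs(W[...,2]-77)<14)&(abs(L[...,0])<230)&((L[...,0]>35)|(L[...,0]<-35))&(im[...,1]>120)
        q=W[m]; ux=(q-T)@Rt[:,0]
        c=np.polyfit(ux,q[:,2],1); r=abs(q[:,2]-np.polyval(c,ux))<4; c=np.polyfit(ux[r],q[r,2],1)
        print(n,"ends",ux.min().round(1),ux.max().round(1),"dz/dx",c.round(4),r.sum())
E
python3 -c "
from h import *
sense(6);look()"
```

```text
t 13.9 pos [559.2 208.7  54.8] F [-1.98 -0.73  0.72] [0.72 0.41 0.78] Mtool [-0.036 -0.453 -0.007] [0.042 0.133 0.016] grip 82.2
rotvec tool axes [[0.9983, 0.0579, -0.0008], [0.0579, -0.9983, -0.0003], [-0.0008, 0.0002, -1.0]]
top ends -204.5 134.8 dz/dx [-2.00000e-04  7.73461e+01] 2298
side ends -207.0 134.9 dz/dx [-1.80000e-03  7.55759e+01] 2193
```

step_arm(slide=[[0, 0, 0], [0, 0, 0], [0, 0, 0], [0, 0, 0]], angular=[[0, 0, 0], [0, 0, 0], [0, 0, 0], [0, 0, 0]], jaw=0, newtons=20)

```text
time_s: 14.5
eef_pos: [559.2, 208.7, 54.8]
tool_rot: [1.0, 0.029, -0.0, 0.0]
force: [-5.2, -1.9, 3.7]
opening: 0.401
grip_force: 82.5
```

```bash
python3 -c "
from h import *
sense(10);look()"
```

```text
t 15.0 pos [559.2 208.7  54.8] F [-4.96 -0.6   4.04] [0.31 0.57 0.28] Mtool [-0.079 -1.187  0.011] [0.025 0.026 0.037] grip 82.5
rotvec tool axes [[0.9983, 0.0578, -0.0007], [0.0578, -0.9983, -0.0002], [-0.0008, 0.0002, -1.0]]
top ends -204.1 134.4 dz/dx [-1.10000e-03  7.72672e+01] 2299
side ends -206.9 134.9 dz/dx [-2.80000e-03  7.55966e+01] 2189
```

step_arm(slide=[[-0.3, 0, -0.3], [-0.3, 0, -0.3], [-0.3, 0, -0.3]], angular=[[0, 0, 0], [0, 0, 0], [0, 0, 0]])

```text
time_s: 15.48
eef_pos: [559.7, 208.6, 54.8]
tool_rot: [1.0, 0.029, 0.0, 0.0]
force: [-0.2, 0.7, -5.5]
opening: 0.4
grip_force: 81.9
```

```bash
python3 -c "
from h import *
sense(3);sense(3)"
```

```text
t 15.62 pos [559.4 208.6  54.9] F [ 0.06  0.15 -4.37] [0.52 0.14 0.77] Mtool [-0.015  0.02  -0.001] [0.01  0.03  0.035] grip 81.9
rotvec tool axes [[0.9983, 0.0576, 0.0001], [0.0576, -0.9983, -0.0001], [0.0001, 0.0001, -1.0]]
t 15.78 pos [559.3 208.7  55. ] F [ 0.1  -0.31 -4.47] [0.45 0.2  0.58] Mtool [ 0.011 -0.009  0.   ] [0.03  0.024 0.008] grip 81.9
rotvec tool axes [[0.9983, 0.0577, 0.0], [0.0577, -0.9983, -0.0], [0.0, 0.0, -1.0]]
```

It hangs free with zero moment, so the centre of mass is at the grip point, right over the edge. I set it down and ease the jaws open.

step_arm(slide=[[0, 0, 0.3], [0, 0, 0.3]], angular=[[0, 0, 0], [0, 0, 0]])

```text
time_s: 16.02
eef_pos: [559.3, 208.7, 54.8]
tool_rot: [1.0, 0.029, 0.0, -0.0]
force: [-0.1, -0.6, -4.3]
opening: 0.404
grip_force: 81.9
```

step_arm(slide=[[0, 0, 0], [0, 0, 0]], angular=[[0, 0, 0], [0, 0, 0]], jaw=0.5)

```text
time_s: 16.27
eef_pos: [559.9, 209.0, 55.4]
tool_rot: [1.0, 0.029, 0.001, -0.0]
force: [-0.5, -0.4, -0.3]
opening: 0.501
grip_force: 0.0
```

```bash
python3 -c "
from h import *
print(arm.state()['opening'],arm.state()['force'],arm.state()['grip_force'])
look();sense(4);look()"
```

```text
0.5014916034128617 [-0.49642661 -0.42834265 -0.29907152] 0.0
top ends -202.9 134.1 dz/dx [-1.20000e-03  7.73826e+01] 2277
side ends -207.4 132.2 dz/dx [-9.00000e-04  7.55514e+01] 2161
t 16.57 pos [559.4 208.8  54.9] F [-0.08  0.29  0.38] [0.31 0.24 0.71] Mtool [-0.013  0.019  0.005] [0.021 0.032 0.036] grip 0.0
rotvec tool axes [[0.9983, 0.0577, 0.0003], [0.0577, -0.9983, 0.0001], [0.0003, -0.0001, -1.0]]
top ends -202.6 134.8 dz/dx [-2.00000e-04  7.73453e+01] 2306
side ends -206.9 132.5 dz/dx [-1.00000e-03  7.55959e+01] 2165
```

It rests level on its own. Now I open wider and withdraw upward.

step_arm(slide=[[0, 0, 0], [0, 0, 0], [0, 0, 0], [0, 0, -10], [0, 0, -30], [0, 0, -60], [0, 0, -110], [0, 0, -160], [0, 0, -160], [0, 0, -160]], angular=[[0, 0, 0], [0, 0, 0], [0, 0, 0], [0, 0, 0], [0, 0, 0], [0, 0, 0], [0, 0, 0], [0, 0, 0], [0, 0, 0], [0, 0, 0]], jaw=0.9)

```text
time_s: 17.92
eef_pos: [559.0, 208.5, 214.9]
tool_rot: [1.0, 0.029, 0.0, 0.0]
force: [0.4, -0.6, 0.6]
opening: 0.899
grip_force: 0.0
```

```bash
python3 -c "
from h import *
im,W=cloud('side');cv2.imwrite('pics/s3.png',im)
def lev(W,im):
    m=(abs(W[...,1]-208-(W[...,0]-560)*.058)<30)&(abs(W[...,2]-75)<22)&(abs(W[...,0]-540)<230)&(im[...,1]>120)
    q=W[m];c=np.polyfit(q[:,0],q[:,2],1);r=abs(q[:,2]-np.polyval(c,q[:,0]))<4;print(np.polyfit(q[r,0],q[r,2],1).round(4),q[:,0].min().round(1),q[:,0].max().round(1),r.sum())
lev(W,im)
for i in range(10):arm.camera('top')
im,W=cloud('top');lev(W,im)
im,W=cloud('side');lev(W,im)
for q in ('bowl','jar','taper'): print(q,[(np.round(r['point']).tolist(),round(r['score'],2)) for n in ('top','side') for r in arm.landmark_of(n,q)[:1]])
print(arm.state()['time_s'],arm.state()['force'])"
```

```text
[7.50000e-03 7.10858e+01] 351.7 693.2 2483
[2.00000e-04 7.72458e+01] 354.8 694.9 2815
[6.90000e-03 7.15058e+01] 352.4 693.0 2469
bowl [([705.0, 6.0, -1.0], 0.7), ([703.0, 12.0, -2.0], 0.69)]
jar [([614.0, 418.0, -3.0], 0.66)]
taper [([523.0, -421.0, -1.0], 0.72), ([522.0, -427.0, 0.0], 0.88)]
18.875 [-0.03396726  0.160077    0.02874799]
```

View pics/s3.png

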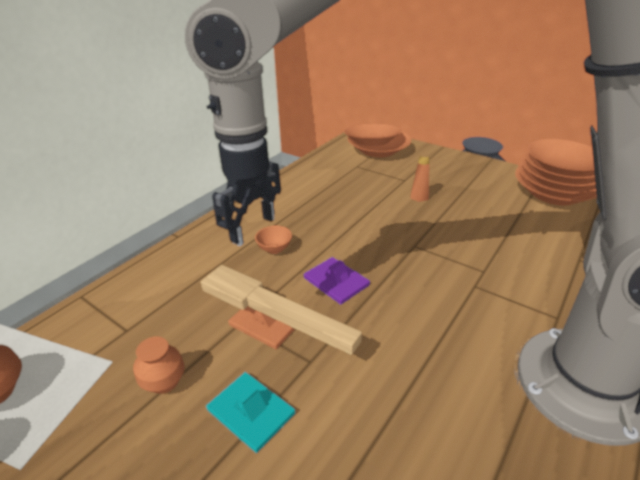

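The paddle lies level across the terracotta trestle, from (205,280) to (355,340), with both ends in the air. The gripper is clear and the bystanders have not moved.

```bash
python3 -c "
from cell import arm
print(arm.close_job())"
```

```text
the job is handed in; nothing more can be done
None
```

The job is handed in: the paddle lies level and still by itself on the terracotta trestle's edge, with its balance point about 35 mm from the middle towards the blade; the edge took about 10 N at most by the wrist readings, and I did not check it up close for chips.

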